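# Click the torque wheel to its orange mark and start the driver

## Task

On the grey control box of the electric screwdriver, roll the knurled black thumbwheel with a fingertip until its orange bar comes up to the top and clicks in level with the white lines on the two ears; then press the green button all the way down and let it come up again. Do not press the button before the wheel is set. Use fingertips only: take nothing between the fingers, lift nothing, and leave the box and the things round it where they stand.

Things in the scene. Friction and masses are not known exactly. Their poses are not given: they have to be found in the camera images.
- control_box: Grey control box, 130 (x) x 170 (y) x 60 mm high, 2 to 3 kg, loose on rubber feet. Origin at the centre of its underside; its x points away from the robot at yaw 0, z up. On top, at box y = +40 mm, a thumbwheel between two aluminium ears (tops at 78 mm); at y = -45 mm a green button. Obstacle: a fixed fan, 440 mm high, 290 mm wide, stands on the bench at x 0.32, y 0: pass above it.
- wheel_top (a point): Highest point of the thumbwheel, mid-rim, 88 mm above the bench (box frame [0, 0.040, 0.088]); does not turn with the wheel. Its axes are the box's. The wheel sits on a spring: it gives from about 2.5 N and sinks at most 5 mm (about 8 N). Press the top down 3 to 4 mm and stroke along the box's x: 17 mm of stroke is one click.
- wheel_axle (a point): Centre of the thumbwheel: a black knurled disc standing on edge, radius 32 mm, 24 mm wide, its axle along the box's y. This point lies on the axle, 32 mm below the wheel's top.
- torque_wheel (a joint): Angle of the thumbwheel, rad. 0: orange bar exactly at the top. Negative: the bar is on the robot's side; stroke the top to box +x to raise the value. It clicks into rest at -1.05, -0.52, 0, 0.52, 1.05 (white ribs, orange at 0). Starts at -1.05 or -0.52. Left past half a click, it is drawn on into the next rest. Passing a click takes 0.06 Nm (2 N at the rim).
- start_button_top (a point): Centre of the top face of the round green push button, 28 mm in diameter, in a low black collar on the box top at box y = -45 mm; the top stands 74 mm above the bench, 9 mm above the collar. It is pressed straight down.
- start_button (a joint): Travel of the green button, m: 0 up, 0.006 fully down, which takes 5 N; it springs back.
- tape_yellow: Roll of yellow tape lying flat, 90 mm across, 24 mm high; bystander. Origin at the centre of its underside.
- jar_rivets: Jar with a black lid, 60 mm across, 69 mm high; bystander. Origin at the centre of its underside.
- nipper: Pliers with blue handles lying flat, 69 x 148 x 12 mm; bystander. Origin at the centre of the underside.
- marker: Red and white marker pen lying, 135 mm long; bystander. Origin at the centre of the underside.
- tape_black: Roll of black tape lying flat, 66 mm across, 18 mm high; bystander. Origin at the centre of its underside.

How it is judged (in metres and radians):
On the way, in this order (a step that is already met when the one before it is completed fails the run):
1. the wheel stands in the click of the orange bar (value of joint torque_wheel between -0.12 and 0.12 rad), for 0.3 s.
2. the green button is pressed down (value of joint start_button above 0.0045 m), for 0.05 s.
At the end, for the whole second after the job is handed in: The wheel rests in the click of the orange bar (within 0.12 rad of 0), the green button has been pressed at least 4.5 mm after that and is up again, and the box stands within 20 mm of where it stood (all of step 1 and velocity of joint torque_wheel between -0.05 and 0.05 rad/s and value of joint start_button below 0.0015 m and distance of control_box from where it was at the start of the episode below 0.02 m); the robot touches nothing.
It fails at once if the green button is pressed before the wheel is set (value of joint start_button above 0.003 m and (value of joint torque_wheel below -0.15 rad or value of joint torque_wheel above 0.15 rad)).
It fails at once if the control box is lifted, tipped or pushed away (20 mm) (distance of control_box from where it was at the start of the episode above 0.02 m or angle between control_box's own z axis and vertical above 0.08 rad).
It fails at once if a bystander is lifted or displaced by more than 20 mm (distance of any of tape_yellow, jar_rivets, nipper, marker, tape_black from where it was at the start of the episode above 0.02 m).
It fails at once if the wheel is taken between the fingers (distance between the grasp point and wheel_axle below 0.034 m).
It also fails if it takes over 54 s, if anything falls off the work surface, if the arm or the gripper's body presses on something with over 40 N, if the wrist force passes 120 N, or if a joint passes its speed limit or range.

## Robot

A 6-joint arm with a two-finger parallel gripper is mounted at the origin on a cart in front of the work surface, level with it; the furniture and walls round the work are solid. World frame = base frame: x ahead of the robot, y to its left, z up, the work surface at z = 0. Lengths are in mm, angles in degrees, forces in N, time in s.
With the tool pointing down it reaches from about 425 to 1125 mm from the base axis. Payload 14.9 kg.
Tool frame: the origin (TCP) lies midway between the tips of the shut fingers; the grasp point (between the pads) lies 19 mm behind it; z points along the fingers, y is the line along which they close (so a half turn about z gives the same grasp; the last joint's range is limited). The gripper opens to 91 mm and grips with 3 to 60 N. Pads are 32 mm wide; open, the fingers measure 118 mm over their backs; the gripper's body (76 mm by 178 mm) begins 60 mm behind the grasp point.
Start: joints at [72.29, 21.709, 99.362, -0, 58.929, -1.908], TCP at [190.629, 673.557, 213.932] pointing down, gripper open.
Joint ranges: [-158.91, 158.91], [-42.39, 125.64], [0.06, 152.35], [-60.88, 240.88], [17.5, 164.5], [-176.32, 176.32]. Speed limits (degrees/s): [108.29, 108.29, 136.94, 180, 180, 180].

## Interface

Orientations are given as a 3x3 rotation matrix whose columns are the frame's x, y, z axes.
In Python, from workcell import * gives the robot as it stands.
- The arm moves only by the tool drive_tool, never from a script. Its argument "steps" is text: rows parted by semicolons, each of 5 numbers parted by spaces: the shift along the tool's x, y, z scaled (see below), then the turn about the tool's z scaled (see below), then the closure, from 0 (fully open) to 1 (shut). A call has exactly 10 rows; each row shifts and turns the commanded pose from where the row before left it, along the tool's axes as they then stand; what a row does not reach is not made up. The controller multiplies each number of a shift by 0.25 m and each number of a turn by 90 degrees. A row lasts 1/10 s, in which the tool goes at most 50 mm and 8.59 degrees, less where a joint would pass 70% of its speed; a pose out of reach is approached as far as the arm can. A call with a number of a shift or a turn outside -1 to 1 is refused whole. A call with a gripper value outside its range is refused whole. The fingers move at their own pace and stop on an object; "grip_force" is the grip in N (left out, the last holds). Time passes only in rows, so rows that do not move let the fingers close, or fill a call up. It gives the time, the measured TCP pose, the force, the opening and the grip force at its end, in the units of the state.
- read_state(): the state, without advancing time (a new reading comes with each control period).
- read_camera(name): name is "scene" or "side" or "wrist"; returns a dict with "img" (384x512x3 uint8, blue, green, red), "fx", "fy", "cx", "cy" (pixels), "distortion" ([k1, k2, p1, p2, k3] as OpenCV has them; the pictures are not rectified), "extrinsics" (4x4, takes a point from camera to world coordinates). Camera axes: x right, y up, looking along -z (the intrinsics and any distortion apply to the point x, -y, -z); pixel columns grow to the right and rows downward; lengths in mm; the calibration is good to about 2 mm. A picture is of the moment at which its call begins. There is no depth.
- close_job(): hands the job in; it is judged then, once.
Trained networks look in a picture, given as the dict that the camera call returned (one of the last four; its "shot" number tells which), for a name from the list of things; names that differ only in an ending like _2 or _b are one class to them, and where a whole thing is asked for, a point or a joint stands for the part that bears it (a point fixed in the world has none). Each returns a list of dicts, best first, with "conf" (0 to 1); they miss things now and then, are a little off and sometimes report something else, mostly with a low value. They report only what shows in the picture. A call takes as long as a camera call.
- find_in(picture, query): "position" ([column, row] in pixels, amid what is visible of it).
- masks_of(picture, query): "pixels" (384x512 bool, what is visible of it) and "position" ([column, row] in pixels, amid what is visible of it).
- pinpoint(picture, query): "position" ([column, row] in pixels: a listed point, or the origin of a listed thing).
The state is a dict: "time_s": time; "joint_positions": joint angles; "qd": joint speeds; "joint_efforts": joint torques, N m; "tool_pos": TCP position; "ee_rot": TCP orientation; "ft_force": force on the tool from outside, world axes, zero at the start; "moment": the same for the moment, N m; "gripper_width": opening from 0.0 (shut) to 1.0 (fully open); "finger_force": force on a finger pad.
Only numpy, scipy, OpenCV 4.12 (cv2) and the standard library are available. Lean on these libraries where they do the work, as an engineer would, in place of code of your own. Each camera call takes 0.05 s, during which the arm holds its last target. There are 200 camera calls.

## Working session

There is one attempt and no reset: what is moved stays moved. The work goes in short steps, Python scripts to look and compute and a tool call to move; the robot and the scene stay as the last step left them, time stands still between calls to the robot, and variables do not carry over. Pictures are saved under pics/ and viewed, at most 10 in all, crops included, and the job is handed in when it is done.

Besides the shell and the picture viewer there is one more tool, called after "Request:" as name(argument=value, ...) on one line, values as JSON. drive_tool: Moves the arm, as the interface text tells. Shifts and turns lie within -1 to 1; 1 stands for 0.25 m of shift or 90 degrees of turn. Its arguments: {"type":"object","properties":{"steps":{"type":"string"},"grip_force":{"type":"number"}},"required":["steps"]}

```bash
mkdir -p pics; cat > h.py <<'E'
from workcell import *
import numpy as np, cv2
def ray(p,px):
    K=np.array([[p["fx"],0,p["cx"]],[0,p["fy"],p["cy"]],[0,0,1.]])
    u=cv2.undistortPoints(np.array([[px]],float),K,np.array(p["distortion"],float))[0,0]
    E=np.array(p["extrinsics"]); return E[:3,3],E[:3,:3]@np.array([u[0],-u[1],-1])
def at(p,px,z):
    o,d=ray(p,px); return (o+d*(z-o[2])/d[2]).round(1)
def proj(p,P):
    E=np.array(p["extrinsics"]); c=E[:3,:3].T@(np.array(P,float)-E[:3,3])
    K=np.array([[p["fx"],0,p["cx"]],[0,p["fy"],p["cy"]],[0,0,1.]])
    return cv2.projectPoints(np.array([[c[0],-c[1],-c[2]]]),np.zeros(3),np.zeros(3),K,np.array(p["distortion"],float))[0][0,0].round(1)
E
python3 - <<'E'
from h import *
ims=[]
Z={"control_box":0,"wheel_top":88,"start_button_top":74,"wheel_axle":56}
for c in ["scene","side","wrist"]:
    p=read_camera(c); ims.append(p["img"])
    print(c,np.array(p["extrinsics"])[:3,3].round())
    for q,z in Z.items():
        r=pinpoint(p,q)
        for x in r[:2]: print(q,np.round(x["position"]),round(x["conf"],2),at(p,x["position"],z))
    if c!="wrist":
        for q in ["tape_yellow","jar_rivets","nipper","marker","tape_black"]:
            r=pinpoint(p,q)
            if r: print(q,np.round(r[0]["position"]),round(r[0]["conf"],2),at(p,r[0]["position"],0))
    cv2.imwrite(f"pics/{c}0.png",p["img"])
s=read_state();print(s)
cv2.imwrite("pics/a.png",cv2.resize(np.vstack([np.hstack(ims[:2]),np.hstack([ims[2],ims[2]*0])]),(800,600)))
E
```

```text
scene [474. 315. 900.]
control_box [266. 194.] 0.89 [ 483.5 -348.4    0. ]
wheel_top [263. 186.] 0.56 [ 490.  -304.8   88. ]
start_button_top [267. 164.] 0.54 [ 483.3 -388.2   74. ]
wheel_axle [263. 191.] 0.5 [ 489.7 -313.6   56. ]
tape_yellow [153. 255.] 0.59 [ 744.7 -152.1    0. ]
nipper [337. 195.] 0.68 [ 295.9 -354.8   -0. ]
marker [219. 285.] 0.9 [578.2 -83.3   0. ]
tape_black [247. 138.] 0.72 [ 547.1 -548.9    0. ]
side [  397. -1018.   739.]
control_box [248. 220.] 0.72 [ 497.6 -340.8    0. ]
wheel_top [244. 186.] 0.54 [ 493.1 -310.6   88. ]
start_button_top [248. 214.] 0.58 [ 489.5 -389.5   74. ]
wheel_axle [246. 196.] 0.55 [ 496.3 -311.1   56. ]
wheel_axle [248. 221.] 0.4 [ 489.  -395.3   56. ]
tape_yellow [323. 163.] 0.56 [ 747.  -156.9    0. ]
jar_rivets [326. 211.] 0.97 [ 696.3 -343.4    0. ]
nipper [167. 237.] 0.78 [ 296.6 -359.6    0. ]
marker [263. 153.] 0.56 [583.8 -80.2   0. ]
tape_black [282. 286.] 0.82 [ 537.6 -541.7    0. ]
wrist [118. 694. 385.]
{'time_s': 1.25, 'joint_positions': array([ 7.22902316e+01,  2.17100675e+01,  9.93621414e+01, -2.14614209e-03,
        5.89276699e+01, -1.90903178e+00]), 'qd': array([-0.08856006,  0.09079518,  0.07604409, -0.12879847,  0.0635286 ,
        0.08306936]), 'joint_efforts': array([ 2.85437724e-03, -7.63692999e+01, -4.34739947e+01,  6.53195358e-02,
        3.90579610e-02, -3.41852584e-06]), 'tool_pos': array([190.63689005, 673.56003137, 213.9249783 ]), 'ee_rot': array([[-9.62219756e-01,  2.72274016e-01,  3.12055584e-05],
       [ 2.72274016e-01,  9.62219757e-01, -7.74512178e-06],
       [-3.21354002e-05,  1.04395353e-06, -9.99999999e-01]]), 'ft_force': array([ 0.36815475,  0.95480664, -0.01195068]), 'moment': array([-0.02374249,  0.00792225,  0.02116869]), 'finger_force': 0.0, 'gripper_width': 1.0005271211969207}
```

View pics/a.png

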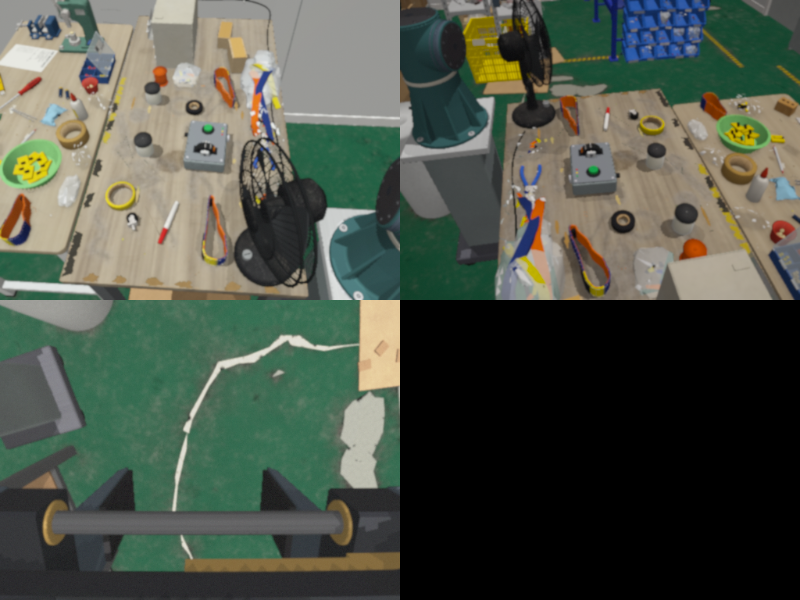

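Request:
drive_tool(steps="0 0 -0.2 0 1;0 0 -0.2 0 1;0 0 -0.2 0 1;0 0 -0.2 0 1;0 0 -0.2 0 1;0 0 -0.2 0 1;-0.1 -0.08 0 0 1;-0.15 -0.12 0 0 1;-0.15 -0.12 0 0 1;-0.15 -0.12 0 0 1")

```text
time_s: 2.25
tool_pos: [293.6, 528.7, 513.9]
ee_rot: [[-0.962, 0.272, 0.0], [0.272, 0.962, 0.0], [-0.0, 0.0, -1.0]]
ft_force: [1.7, 0.2, 1.2]
gripper_width: 0.154
finger_force: 0.0
```

Request:
drive_tool(steps="-0.15 -0.12 0 0 1;-0.15 -0.12 0 0 1;-0.15 -0.12 0 0 1;-0.15 -0.12 0 0 1;-0.15 -0.12 0 0 1;-0.15 -0.12 0 0 1;-0.15 -0.12 0 0 1;-0.15 -0.12 0 0 1;-0.15 -0.12 0 0 1;-0.15 -0.12 0 0 1")

```text
time_s: 3.25
tool_pos: [572.9, 137.6, 514.2]
ee_rot: [[-0.962, 0.272, 0.0], [0.272, 0.962, 0.0], [-0.0, 0.0, -1.0]]
ft_force: [0.5, 1.3, 0.4]
gripper_width: 0.007
finger_force: 0.0
```

Request:
drive_tool(steps="-0.1 -0.14 0 0 1;-0.1 -0.14 0 0 1;-0.1 -0.14 0 0 1;-0.1 -0.14 0 0 1;-0.1 -0.14 0 0 1;0 -0.19 0 0 1;0 -0.19 0 0 1;0 -0.19 0 0 1;0 -0.19 0 0 1;0 -0.19 0 0 1")

```text
time_s: 4.25
tool_pos: [579.2, -293.2, 514.1]
ee_rot: [[-0.962, 0.272, 0.0], [0.272, 0.962, -0.0], [-0.0, -0.0, -1.0]]
ft_force: [0.6, 0.4, -0.6]
gripper_width: 0.008
finger_force: 0.0
```

Request:
drive_tool(steps="0 -0.16 0 0 1;0 0 0.16 -0.06 1;0 0 0.16 -0.07 1;0 0 0.16 0 1;0 0 0.16 0 1;0 0 0.16 0 1;0 0 0 0 1;0 0 0 0 1;0 0 0 0 1;0 0 0 0 1")

```text
time_s: 5.25
tool_pos: [570.0, -330.5, 316.4]
ee_rot: [[-0.997, 0.072, 0.003], [0.072, 0.997, -0.002], [-0.003, -0.002, -1.0]]
ft_force: [-0.2, 0.0, -0.2]
gripper_width: 0.001
finger_force: 0.0
```

```bash
cat > look.py <<'E'
from h import *
import sys
Z={"control_box":0,"wheel_top":88,"start_button_top":74,"wheel_axle":56}
p=read_camera("wrist")
s=read_state();print(s["time_s"],s["tool_pos"].round(1),s["ee_rot"].round(3)[:2,:2].tolist(),s["ft_force"].round(1),s["joint_positions"].round(0))
for q,z in Z.items():
    for x in pinpoint(p,q)[:2]: print(q,np.round(x["position"]),round(x["conf"],2),at(p,x["position"],z))
cv2.imwrite(f"pics/{sys.argv[1]}.png",p["img"])
E
python3 look.py w1
```

```text
5.3 [ 569.9 -330.3  316. ] [[-0.997, 0.071], [0.071, 0.997]] [ 0.   1.2 -0.1] [ -32.   12.  101.   -0.   67. -118.]
control_box [235.  96.] 0.64 [ 486.4 -351.1    0. ]
start_button_top [195.  99.] 0.61 [ 487.  -395.5   74. ]
wheel_axle [266. 100.] 0.93 [ 494.1 -309.1   56. ]
wheel_axle [255. 234.] 0.72 [ 675.  -335.4   56. ]
```

View pics/w1.png

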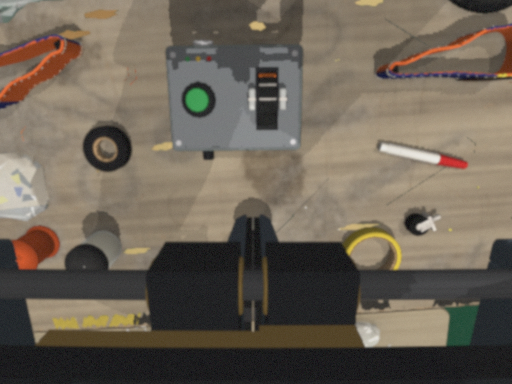

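Request:
drive_tool(steps="0.072 0.013 0.16 0 1;0.072 0.013 0.16 0 1;0.072 0.013 0.16 0 1;0.072 0.013 0.16 0 1;0.072 0.014 0.16 0 1;0 0 0.032 0 1;0 0 0 0 1;0 0 0 0 1;0 0 0 0 1;0 0 0 0 1")

```text
time_s: 6.5
tool_pos: [481.8, -307.7, 107.4]
ee_rot: [[-0.997, 0.071, 0.002], [0.071, 0.997, -0.001], [-0.002, -0.001, -1.0]]
ft_force: [-1.0, 0.1, -0.4]
gripper_width: 0.003
finger_force: 0.0
```

```bash
python3 - <<'E'
from h import *
s=read_state();print(s["time_s"],s["tool_pos"].round(1),s["ft_force"].round(1))
ims=[]
for c in ["side","wrist"]:
    p=read_camera(c)
    for q,z in [("wheel_axle",56),("wheel_top",88),("start_button_top",74)]:
        for x in pinpoint(p,q)[:1]: print(c,q,np.round(x["position"],1),round(x["conf"],2),at(p,x["position"],z))
    print(proj(p,s["tool_pos"]),proj(p,[492,-308,88]))
    if c=="side": ims.append(cv2.resize(p["img"][150:270,180:310],None,fx=4,fy=4))
    else: ims.append(cv2.resize(p["img"],None,fx=.6,fy=.6)); 
h=max(i.shape[0] for i in ims); im=np.hstack([np.pad(i,((0,h-i.shape[0]),(0,0),(0,0))) for i in ims])
cv2.imwrite("pics/b.png",im[:600,:]if im.shape[1]<=800 else cv2.resize(im,(800,int(h*800/im.shape[1]))))
E
```

```text
6.5 [ 481.8 -307.7  107.4] [-1.   0.1 -0.4]
side wheel_axle [246.8 223.4] 0.64 [ 485.  -401.2   56. ]
side wheel_top [242.9 184.9] 0.62 [ 491.4 -306.    88. ]
side start_button_top [248.5 210.8] 0.4 [ 492.7 -379.8   74. ]
[238.8 179.8] [243.3 185.4]
[252.5 243.7] [253.2 245.8]
```

View pics/b.png

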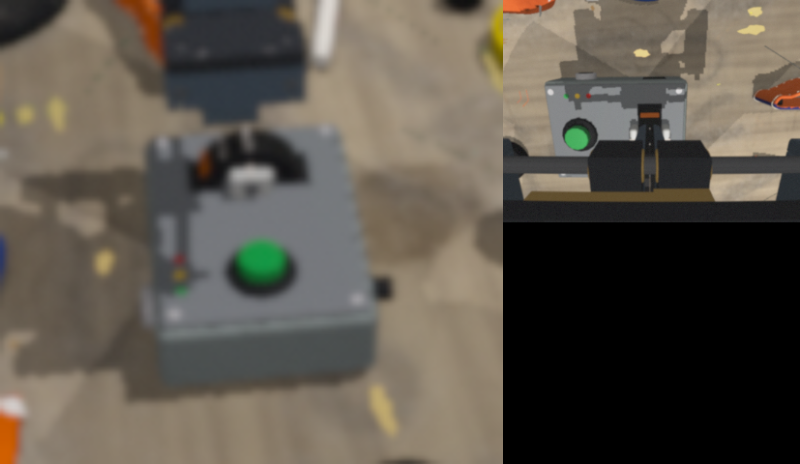

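Request:
drive_tool(steps="0 0 0.03 0 1;0 0 0.03 0 1;0 0 0.015 0 1;0 0 0.005 0 1;0 0 0.005 0 1;0 0 0.004 0 1;0 0 0 0 1;0 0 0 0 1;0 0 0 0 1;0 0 0 0 1")

```text
time_s: 7.9
tool_pos: [480.7, -307.0, 83.9]
ee_rot: [[-0.997, 0.072, 0.0], [0.072, 0.997, 0.0], [-0.0, 0.0, -1.0]]
ft_force: [-1.2, 2.9, 7.1]
gripper_width: 0.005
finger_force: 3.7
```

Request:
drive_tool(steps="-0.011 0 0 0 1;-0.011 0 0 0 1;-0.011 0 0 0 1;-0.011 0 0 0 1;-0.011 0 0 0 1;-0.011 0 0 0 1;-0.011 0 0 0 1;-0.011 0 0 0 1;0 0 0 0 1;0 0 0 0 1")

```text
time_s: 8.9
tool_pos: [502.9, -308.5, 84.0]
ee_rot: [[-0.997, 0.072, 0.0], [0.072, 0.997, 0.0], [-0.0, 0.0, -1.0]]
ft_force: [1.0, 3.3, 7.1]
gripper_width: 0.004
finger_force: 3.6
```

```bash
cat > lk.py <<'E'
from h import *
import sys
s=read_state();print(s["time_s"],s["tool_pos"].round(1),s["ft_force"].round(1))
p=read_camera("side");q=read_camera("wrist")
a=cv2.resize(p["img"][165:225,215:285],(560,480)); b=cv2.resize(q["img"][100:260,200:300],(240,384))
cv2.imwrite(f"pics/{sys.argv[1]}.png",np.hstack([a,np.pad(b,((0,96),(0,0),(0,0)))]))
E
python3 lk.py c1
```

```text
8.9 [ 502.9 -308.5   84. ] [1.  3.3 7.1]
```

View pics/c1.png

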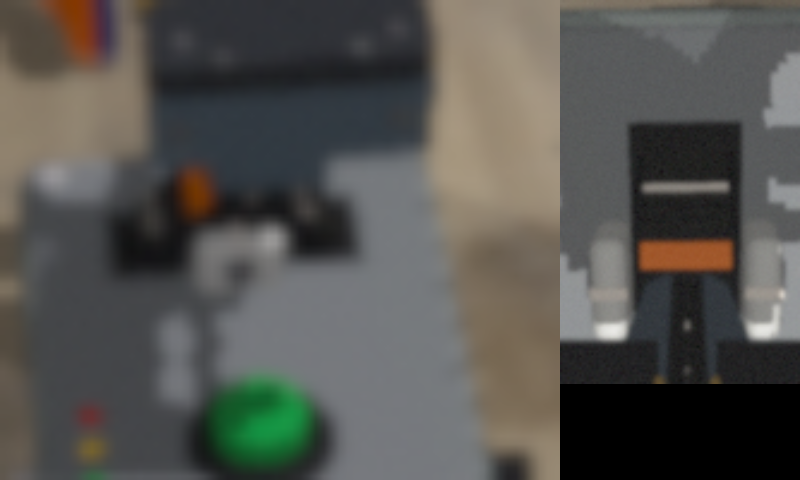

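Request:
drive_tool(steps="0 0 -0.03 0 1;0 0 -0.03 0 1;0.04 0 0 0 1;0.04 0 0 0 1;0 0 0 0 1;0 0 0.03 0 1;0 0 0.015 0 1;0 0 0.01 0 1;0 0 0.005 0 1;0 0 0 0 1")

```text
time_s: 10.0
tool_pos: [482.9, -307.3, 83.5]
ee_rot: [[-0.997, 0.071, -0.0], [0.071, 0.997, 0.0], [0.0, 0.0, -1.0]]
ft_force: [-1.1, 0.6, 7.8]
gripper_width: 0.006
finger_force: 3.9
```

Request:
drive_tool(steps="0 0 0 0 1;-0.01 0 0 0 1;-0.01 0 0 0 1;-0.01 0 0 0 1;-0.01 0 0 0 1;-0.01 0 0 0 1;-0.01 0 0 0 1;-0.01 0 0 0 1;0 0 0 0 1;0 0 0 0 1")

```text
time_s: 11.0
tool_pos: [500.5, -308.5, 83.7]
ee_rot: [[-0.997, 0.071, 0.0], [0.071, 0.997, 0.0], [-0.0, 0.0, -1.0]]
ft_force: [-0.7, 1.4, 8.2]
gripper_width: 0.006
finger_force: 3.8
```

```bash
python3 lk.py c2
```

```text
11.0 [ 500.5 -308.5   83.7] [-0.7  1.4  8.2]
```

View pics/c2.png

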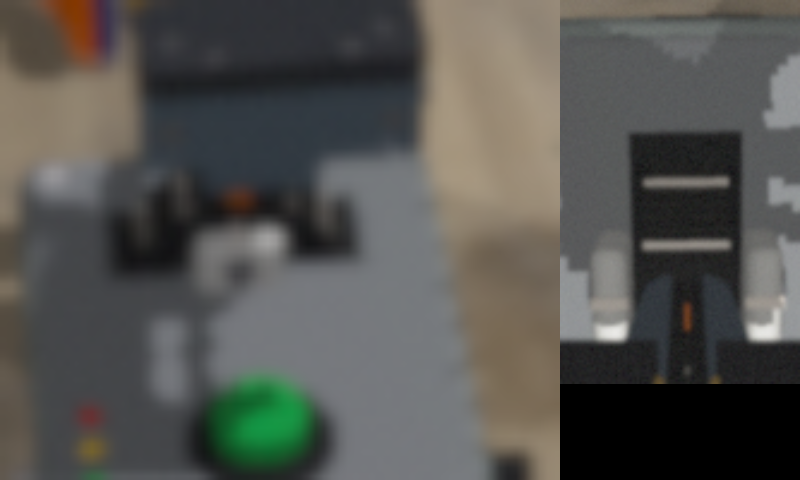

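Request:
drive_tool(steps="0 0 -0.05 0 1;0 0 -0.15 0 1;0 0 -0.15 0 1;0 0 -0.15 0 1;-0.15 -0.15 0 0 1;-0.15 -0.1 0 0 1;0 0 0 0 1;0 0 0 0 1;0 0 0 0 1;0 0 0 0 1")

```text
time_s: 12.1
tool_pos: [567.7, -373.1, 208.7]
ee_rot: [[-0.997, 0.071, -0.0], [0.071, 0.997, 0.0], [0.001, 0.0, -1.0]]
ft_force: [-0.3, -1.0, 0.9]
gripper_width: 0.006
finger_force: 0.0
```

```bash
python3 look.py w2; python3 - <<'E'
from h import *
p=read_camera("wrist");hsv=cv2.cvtColor(p["img"],cv2.COLOR_BGR2HSV)
m=cv2.inRange(hsv,(45,120,60),(80,255,255));n,l,st,ce=cv2.connectedComponentsWithStats(m);i=1+np.argmax(st[1:,4]);print("green",st[i],ce[i],at(p,ce[i],74))
c=ce[i].astype(int)
b=p["img"][max(0,c[1]-70):c[1]+70,max(0,c[0]-50):c[0]+150];cv2.imwrite("pics/d.png",cv2.resize(b,None,fx=3,fy=3))
E
```

```text
12.15 [ 567.8 -373.3  208.8] [[-0.997, 0.071], [0.071, 0.997]] [-0.5 -1.2 -0.2] [ -35.   20.  102.    0.   58. -121.]
control_box [272.  99.] 0.81 [ 491.4 -346.3    0. ]
wheel_top [320.  98.] 0.96 [ 493.7 -310.7   88. ]
start_button_top [221.  99.] 0.85 [ 488.1 -395.8   74. ]
wheel_axle [313.  98.] 0.73 [ 492.8 -310.9   56. ]
green [210  82  31  32 768] [224.91276042  97.73046875] [ 487.8 -393.2   74. ]
```

View pics/d.png

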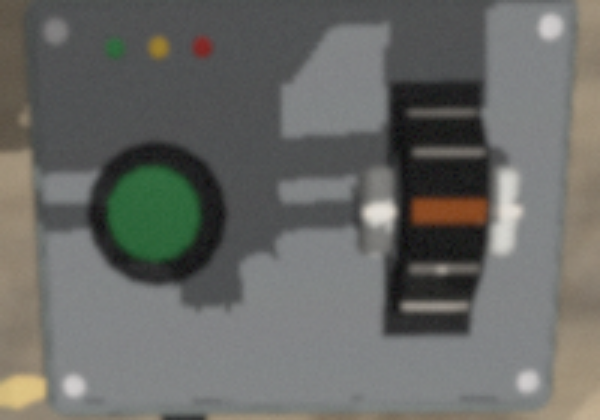

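Request:
drive_tool(steps="0.15 -0.05 0 0 1;0.164 -0.055 0 0 1;0 0 0.15 0 1;0 0 0.15 0 1;0 0 0.12 0 1;0 0 0.055 0 1;0 0 0 0 1;0 0 0 0 1;0 0 0 0 1;0 0 0 0 1")

```text
time_s: 13.4
tool_pos: [488.9, -395.0, 91.4]
ee_rot: [[-0.997, 0.071, 0.002], [0.071, 0.997, -0.001], [-0.002, -0.001, -1.0]]
ft_force: [0.3, -0.1, -0.1]
gripper_width: 0.005
finger_force: 0.0
```

Request:
drive_tool(steps="0 0 0.03 0 1;0 0 0.02 0 1;0 0 0.01 0 1;0 0 0.01 0 1;0 0 0.008 0 1;0 0 0.006 0 1;0 0 0 0 1;0 0 0 0 1;0 0 0 0 1;0 0 0 0 1")

```text
time_s: 14.4
tool_pos: [488.2, -394.5, 69.1]
ee_rot: [[-0.997, 0.072, 0.0], [0.072, 0.997, -0.0], [-0.0, -0.0, -1.0]]
ft_force: [-2.5, 2.2, 4.2]
gripper_width: 0.004
finger_force: 2.2
```

Request:
drive_tool(steps="0 0 0.003 0 1;0 0 0.003 0 1;0 0 0 0 1;0 0 0 0 1;0 0 0 0 1;0 0 0 0 1;0 0 0 0 1;0 0 0 0 1;0 0 0 0 1;0 0 0 0 1")

```text
time_s: 15.4
tool_pos: [488.3, -394.6, 68.1]
ee_rot: [[-0.997, 0.072, 0.0], [0.072, 0.997, -0.0], [-0.0, -0.0, -1.0]]
ft_force: [-6.0, 5.0, 14.3]
gripper_width: 0.002
finger_force: 7.5
```

Request:
drive_tool(steps="0 0 -0.02 0 1;0 0 -0.1 0 1;0 0 -0.15 0 1;0 0 -0.15 0 1;0 0 -0.15 0 1;-0.18 0 0 0 1;-0.15 0 0 0 1;0 0 0 0 1;0 0 0 0 1;0 0 0 0 1")

```text
time_s: 16.4
tool_pos: [569.8, -400.2, 209.5]
ee_rot: [[-0.997, 0.072, -0.001], [0.072, 0.997, 0.0], [0.001, 0.0, -1.0]]
ft_force: [-0.4, 0.3, 0.1]
gripper_width: 0.005
finger_force: 0.0
```

```bash
python3 look.py w3
```

```text
16.45 [ 569.7 -400.3  209.7] [[-0.997, 0.072], [0.072, 0.997]] [-0.1  0.5  0.9] [ -37.   22.  100.   -0.   58. -123.]
control_box [294.  94.] 0.81 [ 488.9 -348.8    0. ]
wheel_top [352.  94.] 0.63 [ 493.5 -310.2   88. ]
wheel_axle [341.  96.] 0.95 [ 494.5 -311.7   56. ]
```

View pics/w3.png

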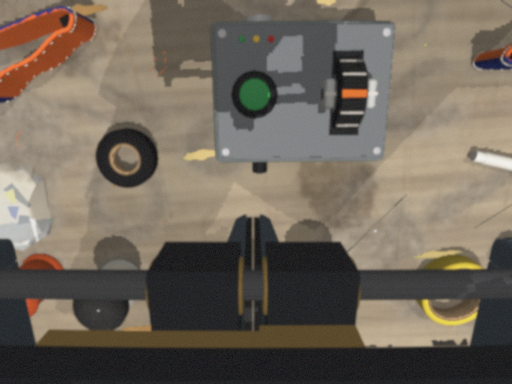

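The orange bar, at about (355, 94), is level with the ears' white lines. The green button, at about (258, 95), is up again, and the box has not moved.

```bash
python3 -c "
from workcell import *
print(close_job())"
```

```text
the job is handed in; nothing more can be done
None
```

The job is handed in: the last picture shows the wheel in the orange click, the button up again after being pressed until it stopped (14 N), and the box where it stood; the hand-in returned no verdict.

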